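# Nutmeg in the grinder, lid held at the half-way twist

### The arm

A 6-joint arm with a two-finger parallel gripper is mounted at the origin on a cart in front of the work surface, level with it; the furniture and walls round the work are solid. World frame = base frame: x ahead of the robot, y to its left, z up, the work surface at z = 0. Lengths are in m, angles in rad, forces in N, time in s.
With the tool pointing down it reaches from about 0.3 to 0.825 m from the base axis. Payload 5.4 kg.
Tool frame: the origin (TCP) lies midway between the tips of the shut fingers; the grasp point (between the pads) lies 19 mm behind it (r.grip_point_offset is the distance from the TCP to the grasp point, in m); z points along the fingers, y is the line along which they close (so a half turn about z gives the same grasp; the last joint's range is limited). The gripper opens to 92 mm and grips with 3 to 60 N. Pads are 20 mm wide; open, the fingers measure 128 mm over their backs; the gripper's body (75 mm by 189 mm) begins 69 mm behind the grasp point.
Start: joints at [1.015, 0.158, 1.597, -0, 1.386, -0.21], TCP at [0.195, 0.541, 0.215] pointing down, gripper open.
Joint ranges: [-2.91, 2.91], [-0.94, 2.29], [0.18, 2.7], [-1.29, 4.43], [0.17, 2.64], [-3, 3]. Speed limits (rad/s): [2.57, 2.57, 3.14, 3.14, 3.14, 3.14].

### API

Orientations are given as a rotation vector (axis times angle).
In Python, from cell import r, eyes, outline_of, place_of gives the robot as it stands.
- The arm moves only by the shell command python3 -m handwheel 'ROWS' [FORCE]. ROWS is a JSON object of lists of equal length, an entry for each row: "angular": the turn, a rotation vector about the tool's x, y, z in rad, a list of three; "linear": the shift along the tool's x, y, z in cm, a list of three; "grip": the opening, from 0 (shut) to 1 (fully open). In form: {"angular": [[ax, ay, az], ...], "linear": [[dx, dy, dz], ...], "grip": [grip, ...]}. A call has 1 to 5 rows; each row shifts and turns the commanded pose from where the row before left it, along the tool's axes as they then stand; what a row does not reach is not made up. A row lasts 1/12 s, in which the tool goes at most 41.7 mm and 7.16 degrees, less where a joint would pass 70% of its speed; a pose out of reach is approached as far as the arm can. A call is refused whole if a number of a shift passes 4.17 or a number of a turn 0.125, either way. A call with a gripper value outside its range is refused whole. The fingers move at their own pace and stop on an object; FORCE is the grip in N (left out, the last holds). Time passes only in rows, so rows that do not move let the fingers close. It gives the time, the measured TCP pose, the force, the opening and the grip force at its end, in the units of the state.
- r.sense(): the state, without advancing time (a new reading comes with each control period).
- eyes.camera(name): name is "scene" or "top" or "wrist"; returns a dict with "color" (420x560x3 uint8, red, green, blue), "depth" (420x560 float32, m along the optical axis (not along the pixel's ray), 0 where there is no reading), "fx", "fy", "cx", "cy" (pixels), "rvec" (rotation vector, rad) and "tvec" (3), from world to camera coordinates, as OpenCV has them. Camera axes: x right, y down, z forward; pixel columns grow to the right and rows downward; lengths in m; the calibration is good to about 2 mm. A picture is of the moment at which its call begins.
- r.finish_job(): hands the job in; it is judged then, once.
Trained networks look in a picture, given as the dict that the camera call returned (one of the last four; its "shot" number tells which), for a name from the list of things; names that differ only in an ending like _2 or _b are one class to them, and where a whole thing is asked for, a point or a joint stands for the part that bears it (a point fixed in the world has none). Each returns a list of dicts, best first, with "conf" (0 to 1); they miss things now and then, are a little off and sometimes report something else, mostly with a low value. They report only what shows in the picture. A call takes as long as a camera call. They do not tell look-alikes from the thing itself.
- outline_of(target, picture): "mask" (420x560 bool, what is visible of it) and "location" ([column, row] in pixels, amid what is visible of it).
- place_of(target, picture): "location" ([column, row] in pixels: a listed point, or the origin of a listed thing).
The state is a dict: "time_s": time; "q": joint angles; "qd": joint speeds; "joint_torque": joint torques, N m; "position": TCP position; "orientation": TCP orientation; "wrist_force": force on the tool from outside, world axes, zero at the start; "ft_torque": the same for the moment, N m; "opening": finger opening in m; "gripper_force": force on a finger pad.
Only numpy, scipy, OpenCV 4.12 (cv2) and the standard library are available. Lean on these libraries where they do the work, as an engineer would, in place of code of your own. Each camera call takes 0.05 s, during which the arm holds its last target. There are 200 camera calls.

### The job

Put the nutmeg into the cup of the spice grinder. Then set the lid on with its lugs down through the two slots until its rim sits flat on the collar, and twist it clockwise (seen from above) half way to the lock, so that its grip bar points at the round dots, never so far that it clicks into the lock. The lid springs back if let go: finish while still gripping it there, and leave the garlic, lemon, salt shaker, tin and teaspoon where they are.

Things in the scene. Friction and masses are not known exactly. Their poses are not given: they have to be found in the camera images.
- grinder: Fixed round spice grinder, black housing, steel cup on top; 112 mm wide at the foot, 100 mm at the top, 130 mm tall. Origin: centre of its underside, z up. Cup floor 60 mm above the origin, bore 76 mm wide. Position and yaw vary. Seated, the lid's origin is on the grinder's axis 113 mm above this origin, and enters with its x axis along the grinder's x (0.05 rad of play).
- mouth (a point): Centre of the cup's open mouth, level with the top of the steel collar (130 mm up), axes as the grinder. Mouth 63 mm wide, through a 7 mm thick ledge; two entry slots 17 mm wide widen it to radius 38 mm at +x and -x. Once the lid is twisted its lugs are under the ledge (2 mm of play up and down) and it cannot be lifted off.
- half_dot (a point): One of the two round black dots raised on the collar's rim, 45 mm from the axis, 45 degrees clockwise (from above) of an entry slot: the half-way mark; the other is opposite. Two short bars flank each slot; a wide block 90 degrees clockwise of each slot marks the lock.
- lid: Loose black bayonet lid, about 110 g, 58 mm tall, standing on its skirt. Origin: centre of the skirt's underside, z up. Skirt 58 mm wide, 17 mm deep; a lug 12 mm wide, 2 to 8 mm above the origin, reaches radius 35 mm at +x and at -x. Round rim 80 mm wide, 17 to 23 mm up. A half turn makes no difference.
- grip (a point): Middle of the lid's upright grip bar, 47 mm above the lid's origin, axes as the lid. The bar is 56 mm long along x, 14 mm thick in y and runs from 23 to 58 mm above the lid's origin: grip it across y.
- nutmeg: Loose brown nutmeg, egg-shaped, 27 mm in diameter (widest 14 mm up), 33 mm tall, standing on its blunt end. Origin: centre of its underside, z up along its length.
- switch_ring (a joint): Ring inside the cup that the lid's lugs turn (rad, clockwise from above positive, about 0.05 rad behind the lid's own angle). 0 = lugs in line with the entry slots, 0.785 = half way (round dot), 1.57 = locked. A spring drives it back towards 0 (0.25 N m per rad, 0.2 N m at half way); at about 1.0 the lugs meet two sprung balls that resist, and past 1.4 it has clicked and stays locked.
- garlic: Bystander: garlic bulb 60x57x58 mm, loose; origin under its centre.
- lemon: Bystander: lemon 83x58x58 mm, loose; origin under its centre.
- salt_shaker: Bystander: salt shaker 44x44x90 mm, loose; origin under its centre.
- soup_tin: Bystander: food tin 57x57x72 mm, loose; origin under its centre.
- cutlery_teaspoon: Bystander: teaspoon 130x26x11 mm, loose, lying on the worktop; origin under its centre.
There are look-alikes about, which are no part of the job. Leave any green look-alike of the lid alone.

How it is judged:
On the way, in this order (a step that is already met when the one before it is completed fails the run):
1. the nutmeg lies in the grinder's cup, let go (horizontal distance between nutmeg and grinder below 0.038 m and z of nutmeg in the frame of grinder below 0.1 m and contact force between the fingers and nutmeg below 0.1 N), for 0.2 s.
2. the lid sits flat on the collar with its lugs in the slots, not yet twisted (horizontal distance between lid and grinder below 0.005 m and z of lid in the frame of grinder below 0.1165 m and angle between lid's own z axis and vertical below 0.1 rad and value of joint switch_ring below 0.3 rad), for 0.1 s.
3. the lid is twisted half way and held there (value of joint switch_ring between 0.55 and 0.98 rad and contact force between the fingers and lid above 1 N), for 0.5 s.
At the end, for the whole second after the job is handed in: The nutmeg is in the cup; the lid is seated in the collar (within 5 mm of the axis, rim no more than 3.5 mm above the collar, level) and still gripped by the fingers, with the switch ring staying between 0.55 and 0.98 rad (half way, about 45 degrees give or take 11) (all of step 3 and horizontal distance between lid and grinder below 0.005 m and z of lid in the frame of grinder between 0.109 and 0.1165 m and angle between lid's own z axis and vertical below 0.1 rad and horizontal distance between nutmeg and grinder below 0.038 m and z of nutmeg in the frame of grinder between 0.05 and 0.1 m); the arm keeps its last pose, push and grip.
It fails at once if the lid is turned so far that it clicks into the lock (value of joint switch_ring above 1.4 rad).
It fails at once if a bystander is pushed more than 3 cm from its place (distance of any of garlic, lemon, salt_shaker, soup_tin, cutlery_teaspoon from where it was at the start of the episode above 0.03 m).
It also fails if it takes over 58 s, if anything falls off the work surface, if the arm or the gripper's body presses on something with over 40 N, if the wrist force passes 120 N, or if a joint passes its speed limit or range.

## Working session

There is one attempt and no reset: what is moved stays moved. The work goes in short steps, Python scripts to look and compute and a shell command to move; the robot and the scene stay as the last step left them, time stands still between calls to the robot, and variables do not carry over. Pictures are saved under pics/ and viewed, at most 10 in all, crops included, and the job is handed in when it is done.

```bash
mkdir -p pics; ls; cat > h.py <<'E'
import numpy as np, cv2
from cell import r, eyes, outline_of, place_of
from scipy.spatial.transform import Rotation as R
def cam(n):
    return eyes.camera(n)
def pts(p,mask=None):
    d=p["depth"]; v,u=np.where((d>0)&(mask if mask is not None else True)); z=d[v,u]
    c=np.c_[(u-p["cx"])/p["fx"]*z,(v-p["cy"])/p["fy"]*z,z]
    M=R.from_rotvec(np.ravel(p["rvec"])).as_matrix()
    return (c-np.ravel(p["tvec"]))@M
def ray(p,uv,zw):
    M=R.from_rotvec(np.ravel(p["rvec"])).as_matrix(); o=-M.T@np.ravel(p["tvec"])
    d=M.T@np.array([(uv[0]-p["cx"])/p["fx"],(uv[1]-p["cy"])/p["fy"],1]); return o+d*(zw-o[2])/d[2]
def save(p,f): cv2.imwrite("pics/"+f,p["color"][:,:,::-1])
E
python3 - <<'E'
from h import *
zs=dict(grinder=0,mouth=.13,half_dot=.13,lid=0,grip=.047,nutmeg=0,garlic=0,lemon=0,salt_shaker=0,soup_tin=0,cutlery_teaspoon=0)
ims=[]
for n in("scene","top"):
    p=cam(n);ims.append(p["color"]);print(n,np.round(p["rvec"],3).ravel(),np.round(p["tvec"],3).ravel(),p["fx"])
    for t in zs:
        for o in place_of(t,p)[:4]: print(t,round(o["conf"],2),np.round(o["location"]),np.round(ray(p,o["location"],zs[t]),3))
cv2.imwrite("pics/a.png",ims[0][:,:,::-1]);cv2.imwrite("pics/b.png",ims[1][:,:,::-1])
print(r.sense(),r.grip_point_offset)
E
```

```text
pics
scene [ 2.006 -0.619  0.384] [-0.454  0.258  0.923] 512.4198341771446
grinder 0.93 [275. 253.] [0.574 0.028 0.   ]
half_dot 0.85 [298. 207.] [ 0.611 -0.008  0.13 ]
lid 0.88 [334. 338.] [ 0.499 -0.278  0.   ]
lid 0.8 [306. 302.] [ 0.522 -0.163  0.   ]
lid 0.65 [397. 312.] [ 0.658 -0.291  0.   ]
grip 0.74 [306. 278.] [ 0.532 -0.145  0.047]
grip 0.68 [400. 296.] [ 0.651 -0.296  0.047]
grip 0.6 [340. 319.] [ 0.505 -0.281  0.047]
nutmeg 0.64 [199. 219.] [0.497 0.273 0.   ]
nutmeg 0.28 [277. 254.] [0.574 0.019 0.   ]
garlic 0.63 [394. 279.] [ 0.734 -0.207  0.   ]
garlic 0.55 [235. 305.] [ 0.393 -0.089  0.   ]
lemon 0.85 [193. 263.] [0.391 0.098 0.   ]
salt_shaker 0.89 [394. 279.] [ 0.735 -0.207  0.   ]
soup_tin 0.84 [273. 203.] [0.717 0.242 0.   ]
cutlery_teaspoon 0.81 [279. 366.] [ 0.371 -0.277  0.   ]
top [ 2.154 -2.064  0.225] [-0.022  0.567  1.13 ] 423.9115467273001
grinder 0.8 [275. 210.] [0.571 0.024 0.   ]
mouth 0.72 [204. 159.] [0.677 0.218 0.13 ]
mouth 0.6 [275. 198.] [0.576 0.023 0.13 ]
half_dot 0.81 [289. 188.] [ 0.605 -0.015  0.13 ]
lid 0.85 [338. 232.] [ 0.514 -0.164  0. 
[... 671 characters left out ...]
: 1.2, 'q': array([ 1.01493598e+00,  1.58392969e-01,  1.59697391e+00, -2.64199612e-05,
        1.38617800e+00, -2.10078842e-01]), 'qd': array([ 5.37746183e-05, -1.31741151e-03, -2.97190929e-04, -5.40726823e-04,
       -6.83536547e-04, -9.92711818e-04]), 'joint_torque': array([-2.61129708e-04, -3.85575163e+01, -3.22363043e+01,  6.99951430e-02,
        3.08264396e-02, -5.84847021e-05]), 'position': array([0.19490302, 0.54096128, 0.21461818]), 'orientation': array([5.40435729e-01, 3.09471648e+00, 5.43573432e-05]), 'wrist_force': array([ 0.2961995 ,  0.67948782, -0.15978684]), 'ft_torque': array([-0.01656122, -0.03088703, -0.00082529]), 'gripper_force': 0.0, 'opening': 0.0918244691495943} 0.0187
```

View pics/a.png

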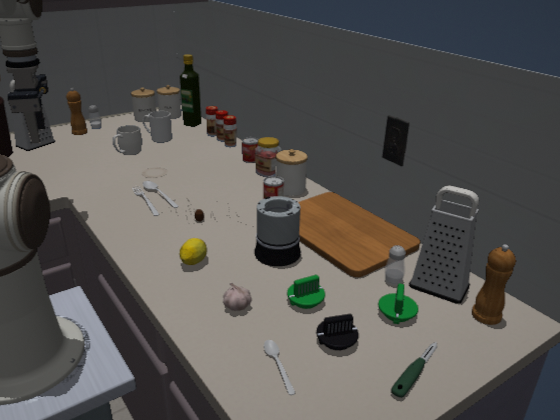

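View pics/b.png

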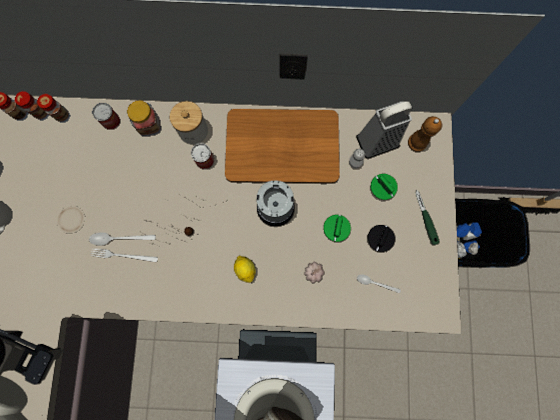

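The scene view shows the black lid at px (337,330), with green look-alikes at (306,294) and (398,305). The nutmeg is at (199,215) and the grinder at (277,230). The top view agrees: lid (381,238), nutmeg (189,231), grinder (275,202). Next I square the tool to the world axes and move over the nutmeg.

```bash
python3 -m handwheel '{"angular":[[0,0,-0.115],[0,0,-0.115],[0,0,-0.115]],"linear":[[0,0,0],[0,0,0],[0,0,0]],"grip":[1,1,1]}' 10
python3 -m handwheel '{"angular":[[0,0,0],[0,0,0],[0,0,0],[0,0,0],[0,0,0]],"linear":[[-3,-2.7,0],[-3,-2.7,0],[-3,-2.7,0],[-3,-2.7,0],[-3,-2.7,0]],"grip":[1,1,1,1,1]}'
python3 -m handwheel '{"angular":[[0,0,0],[0,0,0],[0,0,0],[0,0,0],[0,0,0]],"linear":[[-3,-2.7,0],[-3,-2.7,0],[-3,-2.7,0],[-2,-2.7,0],[0,0,0]],"grip":[1,1,1,1,1]}'
cat >> h.py <<'E'
def to(x,y,z,yaw=None):
    "remaining shift in cm along the tool axes, and turn; yaw = world angle of tool y"
    s=r.sense(); T=R.from_rotvec(s["orientation"]); print("tcp",np.round(s["position"],4),"q6",s["q"][5].round(2),"tool y yaw",np.round(np.arctan2(*T.as_matrix()[1::-1,1]),3),"tilt",np.round(T.as_matrix()[:2,2],4))
    print("shift cm",np.round(T.inv().apply(np.array([x,y,z])-s["position"])*100,2))
E
python3 - <<'E'
from h import *
p=cam("wrist");save(p,"w1.png")
M=R.from_rotvec(np.ravel(p["rvec"])).as_matrix();print("cam at",-M.T@np.ravel(p["tvec"]),"fwd",M[2])
for o in place_of("nutmeg",p): print(o["conf"],o["location"],ray(p,o["location"],0))
for n,q in(("wrist",p),("top",cam("top")),("scene",cam("scene"))):
  for o in outline_of("nutmeg",q)[:2]:
    a=pts(q,o["mask"]); print(n,o["conf"],len(a),o["location"],a.mean(0),a.min(0),a.max(0))
to(.495,.271,.2)
E
```

```text
time_s: 1.45
position: [0.1949, 0.5409, 0.2146]
orientation: [-0.008, 3.142, 0.0]
wrist_force: [0.2, 0.4, -0.4]
opening: 0.0924
gripper_force: 0.0
time_s: 1.87
position: [0.3458, 0.4045, 0.2148]
orientation: [0.0, 3.141, 0.0]
wrist_force: [0.5, 0.5, -0.2]
opening: 0.0921
gripper_force: 0.0
time_s: 2.28
position: [0.4583, 0.2933, 0.2147]
orientation: [0.011, 3.14, -0.003]
wrist_force: [0.3, 0.2, -0.2]
opening: 0.0918
gripper_force: 0.0
cam at [0.37997031 0.29239345 0.38491334] fwd [ 0.27997902 -0.00323097 -0.96000068]
0.73 [252.9, 209.5] [0.49450149 0.26858453 0.        ]
wrist 0.61 514 [250.5, 216.4] [0.49402669 0.2675517  0.02558163] [ 0.48438584  0.25390333 -0.00050797] [0.5079889  0.27992741 0.03434898]
scene 0.49 71 [199.6, 212.0] [0.49472494 0.26066752 0.01968037] [0.48444769 0.2523817  0.0034747 ] [0.50722406 0.27023044 0.0319104 ]
tcp [0.4538 0.2988 0.2146] q6 -1.21 tool y yaw 1.572 tilt [-0.0001  0.0001]
shift cm [-4.11 -2.78  1.46]
```

View pics/w1.png

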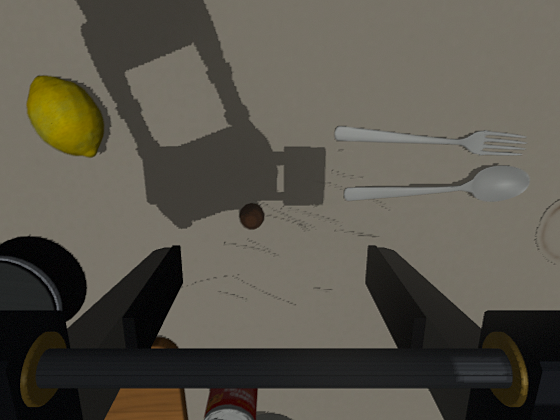

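The nutmeg is at px (252,215), about (0.4955, 0.268). A spare spoon's handle tip is close by at px (345,193), so I use a partial opening.

```bash
python3 -m handwheel '{"angular":[[0,0,0],[0,0,0],[0,0,0],[0,0,0],[0,0,0]],"linear":[[-2,-1.5,2],[-2,-1.5,3.1],[0,0,4],[0,0,4],[0,0,2]],"grip":[0.55,0.55,0.55,0.55,0.55]}'
python3 -m handwheel '{"angular":[[0,0,0],[0,0,0],[0,0,0]],"linear":[[0,0,0],[0,0,0],[0,0,0]],"grip":[0.55,0.55,0.55]}'
python3 - <<'E'
from h import *
to(.4955,.2678,.004)
E
```

```text
time_s: 3.05
position: [0.4912, 0.2674, 0.0587]
orientation: [0.0, -3.135, 0.003]
wrist_force: [-0.9, 0.6, -0.4]
opening: 0.0602
gripper_force: 0.0
time_s: 3.3
position: [0.496, 0.2687, 0.0657]
orientation: [-0.0, 3.138, 0.002]
wrist_force: [0.0, -0.3, 0.7]
opening: 0.0505
gripper_force: 0.0
tcp [0.496  0.2687 0.0657] q6 -1.29 tool y yaw 1.571 tilt [0.0034 0.001 ]
shift cm [ 0.07 -0.1   6.17]
```

```bash
python3 -m handwheel '{"angular":[[0,0,0],[0,0,0],[0,0,0],[0,0,0],[0,0,0]],"linear":[[0,-0.1,2.5],[0,0,2],[0,0,1],[0,0,0.5],[0,0,0]],"grip":[0.55,0.55,0.55,0.55,0.55]}'
python3 -m handwheel '{"angular":[[0,0,0],[0,0,0],[0,0,0],[0,0,0],[0,0,0]],"linear":[[0,0,0],[0,0,0],[0,0,0],[0,0,0],[0,0,0]],"grip":[0.55,0.1,0.1,0.1,0.1]}' 10
python3 -m handwheel '{"angular":[[0,0,0],[0,0,0],[0,0,0],[0,0,0],[0,0,0]],"linear":[[0,0,0],[0,0,0],[0,0,0],[0,0,0],[0,0,0]],"grip":[0.1,0.1,0.1,0.1,0.1]}' 10
```

```text
time_s: 3.72
position: [0.495, 0.267, 0.0041]
orientation: [0.001, 3.141, 0.0]
wrist_force: [-0.2, -0.4, -0.6]
opening: 0.0508
gripper_force: 0.0
time_s: 4.13
position: [0.4951, 0.2668, 0.0042]
orientation: [0.001, 3.141, 0.0]
wrist_force: [0.2, 0.1, 0.6]
opening: 0.0258
gripper_force: 5.4
time_s: 4.55
position: [0.4952, 0.2669, 0.0041]
orientation: [0.001, 3.141, 0.0]
wrist_force: [-0.5, -0.3, 5.3]
opening: 0.0255
gripper_force: 10.0
```

```bash
python3 -m handwheel '{"angular":[[0,0,0],[0,0,0],[0,0,0],[0,0,0],[0,0,0]],"linear":[[0,0,-2],[0,0,-4],[0,0,-4],[0,0,-4],[0,0,-4]],"grip":[0.1,0.1,0.1,0.1,0.1]}'
python3 -m handwheel '{"angular":[[0,0,0],[0,0,0],[0,0,0],[0,0,0],[0,0,0]],"linear":[[0,0,-4],[0,-4,-1],[0,-4,0],[0,-4,0],[0,-4,0]],"grip":[0.1,0.1,0.1,0.1,0.1]}'
python3 -m handwheel '{"angular":[[0,0,0],[0,0,0],[0,0,0]],"linear":[[0,0,0],[0,0,0],[0,0,0]],"grip":[0.1,0.1,0.1]}'
python3 - <<'E'
from h import *
p=cam("wrist");save(p,"w2.png")
for t,z in(("grinder",0),("mouth",.13),("half_dot",.133)):
  for o in place_of(t,p): print(t,o["conf"],o["location"],ray(p,o["location"],z))
def circ(a):
    A=np.c_[2*a[:,:2],np.ones(len(a))];s=np.linalg.lstsq(A,(a[:,:2]**2).sum(1),rcond=None)[0];return s[:2],np.sqrt(s[2]+s[0]**2+s[1]**2)
for n in("wrist","top","scene"):
  q=p if n=="wrist" else cam(n)
  for o in outline_of("grinder",q)[:1]:
    a=pts(q,o["mask"]); b=a[(a[:,2]>.12)&(a[:,2]<.145)]; print(n,o["conf"],len(b),b.mean(0),np.percentile(b,[1,99],axis=0).round(4))
    bw=b[b[:,2]<.132]; print("z hist",np.percentile(b[:,2],[5,25,50,75,95]).round(4))
to(.574,.026,.22)
E
```

```text
time_s: 4.97
position: [0.4938, 0.2664, 0.1846]
orientation: [-0.001, -3.14, 0.001]
wrist_force: [0.9, 0.3, 0.1]
opening: 0.0258
gripper_force: 10.0
time_s: 5.38
position: [0.4939, 0.1053, 0.2333]
orientation: [0.001, -3.141, 0.0]
wrist_force: [0.0, -0.7, -1.0]
opening: 0.0255
gripper_force: 10.0
time_s: 5.63
position: [0.4943, 0.107, 0.2331]
orientation: [-0.002, -3.141, -0.001]
wrist_force: [0.5, 0.5, -0.1]
opening: 0.0259
gripper_force: 10.0
grinder 0.71 [204.2, 244.7] [0.57792741 0.02462196 0.        ]
mouth 0.69 [169.7, 305.1] [0.5793803 0.0192148 0.13     ]
wrist 0.67 2923 [0.54831223 0.01012369 0.1295366 ] [[ 0.529  -0.0267  0.1206]
 [ 0.5831  0.0538  0.1322]]
z hist [0.1235 0.1295 0.1302 0.1308 0.1316]
top 0.67 489 [0.58340197 0.01404372 0.12987122] [[ 0.5296 -0.0261  0.1229]
 [ 0.6238  0.0657  0.1353]]
z hist [0.1256 0.1283 0.1301 0.1316 0.1336]
scene 0.91 635 [0.57155914 0.01400425 0.12843977] [[ 0.5281 -0.0282  0.1203]
 [ 0.6221  0.0672  0.1328]]
z hist [0.1211 0.1267 0.1296 0.1307 0.1322]
tcp [0.4945 0.1072 0.2336] q6 -1.6 tool y yaw 1.571 tilt [-0.  0.]
shift cm [-7.95 -8.12  1.36]
```

View pics/w2.png

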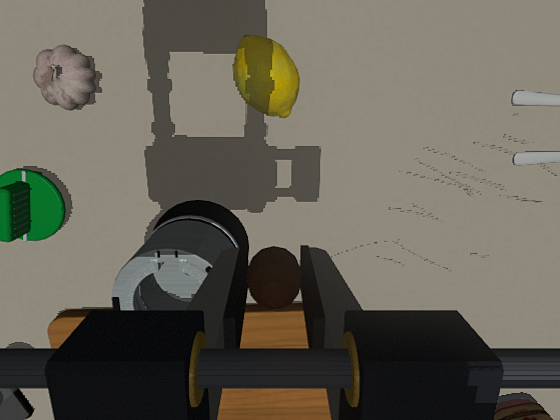

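The nutmeg is held between the fingers, px (274,277). The grinder mouth is at px (170,280), and the grinder axis is about (0.576, 0.020). I move above the mouth and check before releasing.

```bash
python3 -m handwheel '{"angular":[[0,0,0],[0,0,0],[0,0,0],[0,0,0],[0,0,0]],"linear":[[-2.7,-2.9,0],[-2.7,-2.9,0],[-2.8,-2.9,0],[0,0,3],[0,0,3]],"grip":[0.1,0.1,0.1,0.1,0.1]}'
python3 -m handwheel '{"angular":[[0,0,0],[0,0,0],[0,0,0]],"linear":[[0,0,2],[0,0,1],[0,0,0]],"grip":[0.1,0.1,0.1]}'
python3 - <<'E'
from h import *
p=cam("wrist");save(p,"w3.png")
for n in("scene","wrist"):
  q=cam(n) if n!="wrist" else p
  a=pts(q); b=a[(a[:,2]>.126)&(a[:,2]<.134)&(abs(a[:,0]-.576)<.06)&(abs(a[:,1]-.02)<.06)]; print(len(b),np.percentile(b,[.5,99.5],axis=0).round(4))
to(.576,.02,.14)
E
```

```text
time_s: 6.5
position: [0.5795, 0.0176, 0.1749]
orientation: [0.005, 3.136, -0.002]
wrist_force: [-0.6, 0.8, -0.5]
opening: 0.0255
gripper_force: 10.0
time_s: 6.75
position: [0.5746, 0.0201, 0.1408]
orientation: [-0.001, -3.136, -0.001]
wrist_force: [0.6, 0.3, 0.8]
opening: 0.0255
gripper_force: 10.0
421 [[ 0.5284 -0.0284  0.1263]
 [ 0.6256  0.0684  0.1331]]
11266 [[ 0.5295 -0.0277  0.1266]
 [ 0.6263  0.068   0.1326]]
tcp [0.577  0.0198 0.1446] q6 -1.75 tool y yaw 1.57 tilt [ 0.0011 -0.0002]
shift cm [0.1  0.02 0.46]
```

View pics/w3.png

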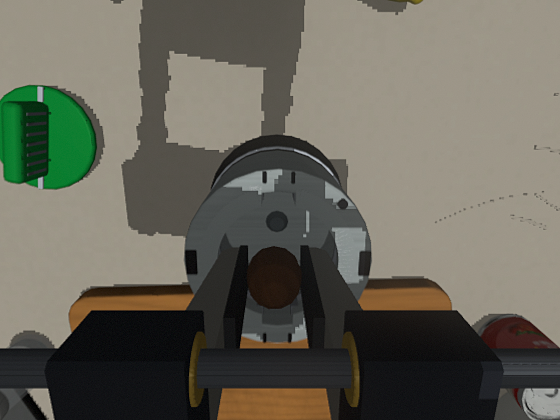

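The nutmeg is centred over the mouth, px (275,278). The slot bars are at px (264/292,177) and (263/290,338), so the slots lie along world x. The dot at (342,203) and lock blocks at (192,262) and (364,262) match the clockwise sense. I release now.

```bash
python3 -m handwheel '{"angular":[[0,0,0],[0,0,0],[0,0,0],[0,0,0],[0,0,0]],"linear":[[0,0,0.3],[0,0,0],[0,0,0],[0,0,0],[0,0,0]],"grip":[0.1,0.1,0.8,0.8,0.8]}'
python3 -m handwheel '{"angular":[[0,0,0],[0,0,0],[0,0,0],[0,0,0],[0,0,0]],"linear":[[0,0,0],[0,0,0],[0,0,0],[0,0,0],[0,0,-3]],"grip":[0.8,0.8,0.8,0.8,0.8]}'
python3 -m handwheel '{"angular":[[0,0,0],[0,0,0],[0,0,0],[0,0,0],[0,0,0]],"linear":[[0,0,-4],[0,0,-4],[0,0,0],[0,0,0],[0,0,0]],"grip":[0.8,0.8,0.8,0.8,0.8]}'
python3 - <<'E'
from h import *
p=cam("wrist");save(p,"w4.png")
for t,z in(("mouth",.13),("half_dot",.133),("nutmeg",.06)):
  for o in place_of(t,p): print(t,o["conf"],o["location"],ray(p,o["location"],z))
g=cv2.cvtColor(p["color"],cv2.COLOR_RGB2GRAY).astype(float)
a=pts(p); b=a[(a[:,2]>.126)&(a[:,2]<.134)&(abs(a[:,0]-.576)<.06)&(abs(a[:,1]-.02)<.06)]; print(len(b),np.percentile(b,[.5,99.5],axis=0).round(4))
# dark marks on the collar
d=p["depth"]; v,u=np.where(d>0); m=(a[:,2]>.127)&(a[:,2]<.137)&(abs(np.hypot(a[:,0]-.577,a[:,1]-.02)-.045)<.007)&(g[v,u]<45)
lab=np.zeros(g.shape,np.uint8); lab[v[m],u[m]]=1
n,L,st,c=cv2.connectedComponentsWithStats(lab)
for i in range(1,n):
  if st[i,4]>8:
    w=ray(p,c[i],.132); e=w[:2]-[.577,.02]; print(st[i,4],c[i].round(1),w.round(4),"r",np.hypot(*e).round(4),"ang",np.degrees(np.arctan2(e[1],e[0])).round(1))
to(.5,-.28,.25)
E
```

```text
time_s: 7.27
position: [0.5768, 0.0196, 0.1412]
orientation: [0.001, 3.141, -0.0]
wrist_force: [0.7, 0.5, -0.1]
opening: 0.0435
gripper_force: 0.0
time_s: 7.68
position: [0.5723, 0.0203, 0.1647]
orientation: [-0.002, -3.13, -0.003]
wrist_force: [-0.4, 0.5, -1.4]
opening: 0.0736
gripper_force: 0.0
time_s: 8.1
position: [0.5763, 0.0197, 0.2501]
orientation: [-0.001, -3.141, -0.0]
wrist_force: [0.4, -0.2, -0.7]
opening: 0.0739
gripper_force: 0.0
mouth 0.84 [277.8, 203.1] [0.57882035 0.02129082 0.13      ]
half_dot 0.94 [239.3, 240.0] [ 0.60954425 -0.01043071  0.133     ]
nutmeg 0.93 [268.8, 190.2] [0.5848904  0.01311629 0.06      ]
6556 [[ 0.5298 -0.0276  0.1266]
 [ 0.6261  0.0681  0.1327]]
14 [268.5 146. ] [0.5326 0.014  0.132 ] r 0.0448 ang -172.3
14 [286.5 146. ] [0.5326 0.0279 0.132 ] r 0.045 ang 169.9
29 [318.2 163.6] [0.5463 0.0528 0.132 ] r 0.0449 ang 133.1
125 [220.5 202. ] [ 0.5773 -0.0248  0.132 ] r 0.0448 ang -89.6
122 [333.2 202.7] [0.578  0.0658 0.132 ] r 0.0458 ang 88.7
30 [237.6 239.6] [ 0.6096 -0.0119  0.132 ] r 0.0456 ang -44.4
16 [267.9 254.2] [0.6227 0.0131 0.132 ] r 0.0462 ang -8.6
11 [284.5 254.7] [0.6231 0.027  0.132 ] r 0.0467 ang 8.7
tcp [0.5756 0.0198 0.2487] q6 -1.75 tool y yaw 1.57 tilt [-0.0033  0.0006]
shift cm [  7.53 -29.98  -0.12]
```

View pics/w4.png

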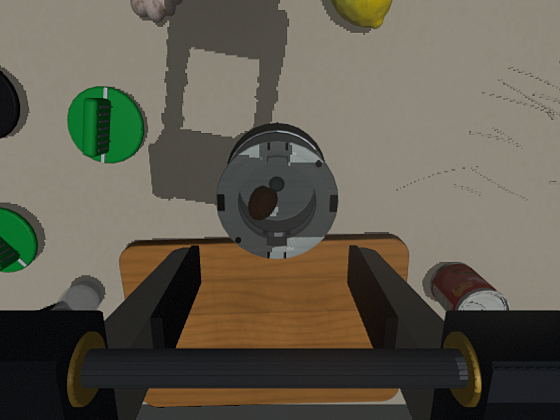

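The nutmeg lies in the cup, px (263,202). The marks put the axis at about (0.578, 0.0205) with yaw about -0.01. The lid is next.

```bash
python3 -m handwheel '{"angular":[[0,0,0],[0,0,0],[0,0,0],[0,0,0],[0,0,0]],"linear":[[0.9,-3.4,0],[0.9,-3.4,0],[0.9,-3.4,0],[0.9,-3.4,0],[0.9,-3.4,0]],"grip":[0.8,0.8,0.8,0.8,0.8]}'
python3 -m handwheel '{"angular":[[0,0,0],[0,0,0],[0,0,0],[0,0,0],[0,0,0]],"linear":[[0.9,-3.4,0],[0.9,-3.4,0],[0.9,-3.4,0],[0.9,-2.8,0],[0,0,0]],"grip":[0.8,0.8,0.8,0.8,0.8]}'
python3 -m handwheel '{"angular":[[0,0,0],[0,0,0],[0,0,0]],"linear":[[0,0,0],[0,0,0],[0,0,0]],"grip":[0.8,0.8,0.8]}'
python3 - <<'E'
from h import *
p=cam("wrist");save(p,"w5.png")
for t,z in(("lid",0),("grip",.047)):
  for o in place_of(t,p): print(t,o["conf"],o["location"],ray(p,o["location"],z))
for o in outline_of("lid",p):
  a=pts(p,o["mask"]); c=a.mean(0); print("mask",o["conf"],o["location"],c.round(3),p["color"][o["mask"]].mean(0).round())
  if abs(c[1]+.28)<.06:
    t=a[a[:,2]>.05]; (cx,cy),wh,an=cv2.minAreaRect(t[:,:2].astype(np.float32)); print("bar",len(t),cx,cy,wh,an,"zmax",a[:,2].max())
    f=a[(a[:,2]>.018)&(a[:,2]<.03)]; print("rim",cv2.minEnclosingCircle(f[:,:2].astype(np.float32)),np.percentile(f[:,2],[10,50,90]))
to(.5,-.28,.25)
E
```

```text
time_s: 8.72
position: [0.5302, -0.1514, 0.2495]
orientation: [-0.001, -3.14, -0.001]
wrist_force: [-0.1, 0.1, 0.5]
opening: 0.0737
gripper_force: 0.0
time_s: 9.13
position: [0.493, -0.2847, 0.2493]
orientation: [-0.009, -3.139, 0.001]
wrist_force: [-0.3, -0.0, -0.0]
opening: 0.0733
gripper_force: 0.0
time_s: 9.38
position: [0.4955, -0.2791, 0.2502]
orientation: [0.001, -3.141, -0.001]
wrist_force: [-0.7, 0.2, 0.0]
opening: 0.0733
gripper_force: 0.0
lid 0.92 [270.8, 174.6] [ 0.50008674 -0.28382433  0.        ]
lid 0.9 [377.6, 196.7] [ 0.52621958 -0.15927597  0.        ]
lid 0.69 [263.5, 295.9] [ 0.65556529 -0.29329342  0.        ]
grip 0.95 [266.5, 185.0] [ 0.5016999  -0.28794573  0.047     ]
grip 0.83 [388.1, 205.9] [ 0.52398337 -0.16114809  0.047     ]
grip 0.61 [261.6, 315.8] [ 0.6543325 -0.294271   0.047    ]
mask 0.91 [262.4, 302.1] [ 0.647 -0.295  0.031] [25. 92. 41.]
bar 628 0.6526925563812256 -0.29530054330825806 (0.05534198507666588, 0.013634911738336086) 39.939178466796875 zmax 0.061095720376112723
rim ((0.6533592343330383, -0.29595255851745605), 0.04018508642911911) [0.0219486  0.02320973 0.02438429]
mask 0.88 [268.2, 174.9] [ 0.497 -0.287  0.029] [28. 27. 25.]
bar 762 0.5000061988830566 -0.2868257164955139 (0.014658422209322453, 0.05597829073667526) 68.82340240478516 zmax 0.060397831156802376
rim ((0.50019371509552, -0.28681614995002747), 0.040027420967817307) [0.02206775 0.02324109 0.02431474]
mask 0.67 [382.2, 199.8] [ 0.521 -0.163  0.031] [38. 97. 48.]
tcp [ 0.4956 -0.2794  0.2506] q6 -2.3 tool y yaw 1.571 tilt [0.0001 0.0001]
shift cm [-0.44 -0.06  0.06]
```

View pics/w5.png

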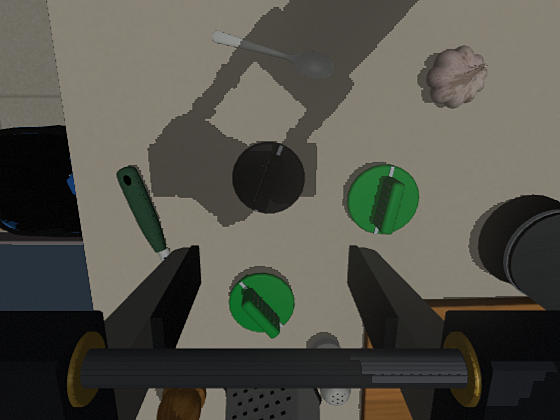

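The black lid is at px (268,177), rim circle centred at (0.500, -0.287), bar yaw about -21.2°. The salt shaker (330,350) and the green lids are clear of the path.

```bash
python3 -m handwheel '{"angular":[[0,0,0],[0,0,0.123],[0,0,0.123],[0,0,0.123],[0,0,0]],"linear":[[-0.45,-0.75,3],[0,0,3],[0,0,3],[0,0,3],[0,0,3]],"grip":[0.5,0.5,0.5,0.5,0.5]}'
python3 -m handwheel '{"angular":[[0,0,0],[0,0,0],[0,0,0],[0,0,0]],"linear":[[0,0,1.5],[0,0,0],[0,0,0],[0,0,0]],"grip":[0.5,0.5,0.5,0.5]}'
python3 - <<'E'
from h import *
p=cam("wrist")
for o in outline_of("lid",p)+outline_of("grip",p):
  a=pts(p,o["mask"]); c=a.mean(0)
  if abs(c[1]+.287)<.04 and abs(c[0]-.5)<.04:
    t=a[(a[:,2]>.053)&(a[:,2]<.064)]; print("bar",len(t),cv2.minAreaRect(t[:,:2].astype(np.float32)))
to(.5,-.2868,.028)
E
```

```text
time_s: 10.0
position: [0.5, -0.2873, 0.0995]
orientation: [0.584, 3.086, -0.0]
wrist_force: [-0.2, -0.2, -0.4]
opening: 0.046
gripper_force: 0.0
time_s: 10.33
position: [0.5008, -0.2884, 0.0874]
orientation: [0.576, 3.086, -0.002]
wrist_force: [-0.6, -0.4, 0.3]
opening: 0.0458
gripper_force: 0.0
bar 2132 ((0.49938714504241943, -0.28658127784729004), (0.013834558427333832, 0.05479453504085541), 69.59236907958984)
bar 2129 ((0.49938714504241943, -0.28658127784729004), (0.013834558427333832, 0.05479453504085541), 69.59236907958984)
tcp [ 0.5009 -0.2886  0.0876] q6 -1.93 tool y yaw 1.201 tilt [ 0.0026 -0.0023]
shift cm [0.17 0.15 5.96]
```

```bash
python3 -m handwheel '{"angular":[[0,0,0],[0,0,0],[0,0,0],[0,0,0],[0,0,0]],"linear":[[0.2,0.15,2.5],[0,0,2],[0,0,1],[0,0,0.4],[0,0,0]],"grip":[0.5,0.5,0.5,0.5,0.5]}'
python3 -m handwheel '{"angular":[[0,0,0],[0,0,0],[0,0,0],[0,0,0],[0,0,0]],"linear":[[0,0,0],[0,0,0],[0,0,0],[0,0,0],[0,0,0]],"grip":[0.5,0,0,0,0]}' 35
python3 -m handwheel '{"angular":[[0,0,0],[0,0,0],[0,0,0],[0,0,0],[0,0,0]],"linear":[[0,0,0],[0,0,0],[0,0,0],[0,0,0],[0,0,0]],"grip":[0,0,0,0,0]}' 35
python3 - <<'E'
from h import *
p=cam("wrist")
to(.4996,-.2866,.029)
E
```

```text
time_s: 10.9
position: [0.4983, -0.2856, 0.0264]
orientation: [-0.577, -3.087, -0.001]
wrist_force: [-0.2, 0.7, 0.9]
opening: 0.0462
gripper_force: 0.0
time_s: 11.32
position: [0.4988, -0.286, 0.0272]
orientation: [0.577, 3.087, -0.001]
wrist_force: [0.0, 0.0, -1.0]
opening: 0.0212
gripper_force: 0.0
time_s: 11.73
position: [0.4986, -0.2857, 0.0269]
orientation: [0.577, 3.088, -0.0]
wrist_force: [-0.4, 2.1, 2.8]
opening: 0.0135
gripper_force: 35.0
tcp [ 0.4986 -0.2857  0.0269] q6 -1.93 tool y yaw 1.201 tilt [ 0.0003 -0.0002]
shift cm [-0.12 -0.04 -0.21]
```

The bar is gripped: opening 13.5 mm at 35 N. I lift, square up and carry it over the grinder.

```bash
python3 -m handwheel '{"angular":[[0,0,0],[0,0,0],[0,0,-0.12],[0,0,-0.12],[0,0,-0.12]],"linear":[[0,0,-2],[0,0,-4],[0,0,-4],[0,0,-4],[0,0,-4]],"grip":[0,0,0,0,0]}'
python3 -m handwheel '{"angular":[[0,0,0],[0,0,0],[0,0,0],[0,0,0],[0,0,0]],"linear":[[0,0,-1.5],[0,0,0],[-0.9,3.4,0],[-0.9,3.4,0],[-0.9,3.4,0]],"grip":[0,0,0,0,0]}'
python3 -m handwheel '{"angular":[[0,0,0],[0,0,0],[0,0,0],[0,0,0],[0,0,0]],"linear":[[-0.9,3.4,0],[-0.9,3.4,0],[-0.9,3.4,0],[-0.9,3.4,0],[-0.8,3.4,0]],"grip":[0,0,0,0,0]}'
python3 -m handwheel '{"angular":[[0,0,0],[0,0,0],[0,0,0],[0,0,0],[0,0,0]],"linear":[[-0.8,3.4,0],[0,0,0],[0,0,0],[0,0,0],[0,0,0]],"grip":[0,0,0,0,0]}'
python3 - <<'E'
from h import *
p=cam("wrist");save(p,"w6.png")
a=pts(p); b=a[(a[:,2]>.126)&(a[:,2]<.134)&(abs(a[:,0]-.576)<.06)&(abs(a[:,1]-.02)<.06)]; print(len(b),np.percentile(b,[.5,99.5],axis=0).round(4))
s=r.sense(); c=s["position"]
l=a[(np.hypot(a[:,0]-c[0],a[:,1]-c[1])<.06)&(a[:,2]>c[2]-.02)&(a[:,2]<c[2]+.01)]
print("rim pts",len(l),np.percentile(l[:,2],[5,50,95])-c[2],np.percentile(l[:,:2],[.5,99.5],axis=0)-c[:2])
for t in("grip","lid"):
  for o in place_of(t,p)[:2]: print(t,o["conf"],o["location"],ray(p,o["location"],c[2]+(.020 if t=="grip" else -.027))-c)
to(.578,.0205,.22)
E
```

```text
time_s: 12.2
position: [0.4977, -0.2853, 0.2076]
orientation: [-0.006, -3.14, -0.001]
wrist_force: [0.8, -1.0, -1.6]
opening: 0.0136
gripper_force: 35.0
time_s: 12.62
position: [0.5252, -0.1825, 0.2186]
orientation: [-0.019, -3.138, -0.004]
wrist_force: [0.2, -0.4, -1.0]
opening: 0.0137
gripper_force: 35.0
time_s: 13.03
position: [0.5709, -0.0124, 0.2184]
orientation: [-0.017, -3.137, -0.001]
wrist_force: [1.1, -0.8, -1.2]
opening: 0.0136
gripper_force: 35.0
time_s: 13.45
position: [0.5797, 0.0185, 0.2202]
orientation: [-0.018, -3.139, 0.0]
wrist_force: [0.1, -1.5, -1.8]
opening: 0.0139
gripper_force: 35.0
4138 [[ 0.5293 -0.0279  0.1272]
 [ 0.5845  0.0686  0.1327]]
rim pts 9074 [-0.00566034 -0.00406706  0.00144522] [[-0.03828964 -0.03996383]
 [ 0.01748485  0.03651553]]
grip 0.96 [77.8, 123.9] [-0.06981351 -0.07796551  0.02      ]
grip 0.61 [273.6, 283.7] [ 0.00067347 -0.00161999  0.02      ]
lid 0.86 [273.1, 245.9] [ 0.00153869 -0.00191648 -0.027     ]
lid 0.83 [103.6, 121.7] [-0.06825284 -0.08865666 -0.027     ]
tcp [0.5802 0.0184 0.2212] q6 -1.74 tool y yaw 1.559 tilt [-0.0006 -0.0001]
shift cm [0.22 0.21 0.12]
```

View pics/w6.png

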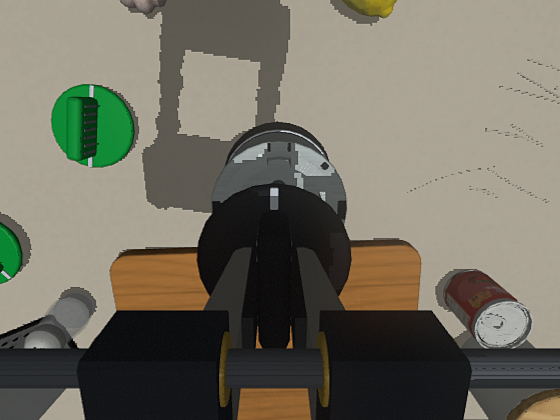

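The lid hangs level, px (274,245), with its white lug line pointing at the slot (280,150). It sits about 1.5 mm off the TCP in x and y, so I correct for that and come down.

```bash
python3 -m handwheel '{"angular":[[0,0,0],[0,0,0],[0,0,0],[0,0,0],[0,0,0]],"linear":[[0.37,0.33,2],[0,0,2],[0,0,1.5],[0,0,0],[0,0,0]],"grip":[0,0,0,0,0]}'
python3 -m handwheel '{"angular":[[0,0,0],[0,0,0],[0,0,0]],"linear":[[0,0,0],[0,0,0],[0,0,0]],"grip":[0,0,0]}'
python3 - <<'E'
from h import *
p=cam("wrist"); a=pts(p)
b=a[(a[:,2]>.126)&(a[:,2]<.134)&(abs(a[:,0]-.576)<.06)&(abs(a[:,1]-.02)<.06)]; print(len(b),np.percentile(b,[.5,99.5],axis=0).round(4))
c=r.sense()["position"]
l=a[(np.hypot(a[:,0]-c[0],a[:,1]-c[1])<.06)&(a[:,2]>c[2]-.008)&(a[:,2]<c[2]-.001)]
print("rim",np.percentile(l[:,:2],[.5,99.5],axis=0).round(4))
to(.5765,.0217,.14)
E
```

```text
time_s: 14.02
position: [0.5762, 0.0224, 0.1661]
orientation: [-0.017, -3.14, -0.0]
wrist_force: [-0.0, -0.0, -0.6]
opening: 0.0138
gripper_force: 35.0
time_s: 14.27
position: [0.5776, 0.0226, 0.168]
orientation: [0.016, 3.139, -0.001]
wrist_force: [-0.7, 0.9, -1.3]
opening: 0.0139
gripper_force: 35.0
5142 [[ 0.5292 -0.028   0.1273]
 [ 0.5881  0.0686  0.1327]]
rim [[ 0.5396 -0.0176]
 [ 0.5955  0.059 ]]
tcp [0.5775 0.0227 0.1678] q6 -1.73 tool y yaw 1.561 tilt [ 0.002  -0.0003]
shift cm [ 0.1  -0.1   2.78]
```

```bash
python3 -m handwheel '{"angular":[[0,0,0],[0,0,0],[0,0,0],[0,0,0],[0,0,0]],"linear":[[0.1,-0.05,0.6],[0,0,0.4],[0,0,0.3],[0,0,0.3],[0,0,0]],"grip":[0,0,0,0,0]}'
python3 -m handwheel '{"angular":[[0,0,0],[0,0,0],[0,0,0],[0,0,0]],"linear":[[0,0,0.3],[0,0,0.3],[0,0,0],[0,0,0]],"grip":[0,0,0,0]}'
```

```text
time_s: 14.73
position: [0.5753, 0.0225, 0.1496]
orientation: [-0.015, -3.14, -0.0]
wrist_force: [0.1, 0.3, -1.3]
opening: 0.0138
gripper_force: 35.0
time_s: 15.07
position: [0.5756, 0.0224, 0.1443]
orientation: [-0.015, -3.141, -0.0]
wrist_force: [-0.6, -0.6, -0.7]
opening: 0.0135
gripper_force: 35.0
```

The skirt is in without contact; on to the seat.

```bash
python3 -m handwheel '{"angular":[[0,0,0],[0,0,0],[0,0,0],[0,0,0],[0,0,0]],"linear":[[0,0,0.2],[0,0,0.1],[0,0,0.1],[0,0,0],[0,0,0]],"grip":[0,0,0,0,0]}'
python3 -m handwheel '{"angular":[[0,0,0],[0,0,0],[0,0,0]],"linear":[[0,0,0.1],[0,0,0],[0,0,0]],"grip":[0,0,0]}'
python3 - <<'E'
from h import *
s=r.sense();print(s["wrist_force"],s["ft_torque"]);to(.5765,.0217,.14)
E
```

```text
time_s: 15.48
position: [0.5757, 0.0224, 0.1405]
orientation: [-0.015, -3.141, -0.0]
wrist_force: [-0.4, -0.2, -0.4]
opening: 0.0138
gripper_force: 35.0
time_s: 15.73
position: [0.576, 0.0223, 0.1399]
orientation: [0.015, 3.141, -0.0]
wrist_force: [0.5, -0.1, 0.5]
opening: 0.0141
gripper_force: 35.0
[ 0.51401895 -0.1393105   0.46106689] [ 0.01148377 -0.07960913  0.00052146]
tcp [0.576  0.0223 0.1399] q6 -1.73 tool y yaw 1.561 tilt [ 0.0008 -0.0001]
shift cm [-0.05 -0.06 -0.01]
```

```bash
python3 -m handwheel '{"angular":[[0,0,0],[0,0,0],[0,0,0],[0,0,0]],"linear":[[0,0,0.1],[0,0,0],[0,0,0],[0,0,0]],"grip":[0,0,0,0]}' 55
python3 -m handwheel '{"angular":[[0,0,0.06],[0,0,0.06],[0,0,0.06],[0,0,0.06],[0,0,0.06]],"linear":[[-0.02,0,0],[-0.01,0,0],[-0.01,0,0],[-0.02,0,0],[-0.01,0,0]],"grip":[0,0,0,0,0]}'
python3 -m handwheel '{"angular":[[0,0,0],[0,0,0]],"linear":[[0,0,0],[0,0,0]],"grip":[0,0]}'
python3 - <<'E'
from h import *
s=r.sense();print(s["wrist_force"],s["ft_torque"]);to(.5765,.0217,.14)
E
```

```text
time_s: 16.07
position: [0.5761, 0.0223, 0.1399]
orientation: [0.015, 3.141, -0.0]
wrist_force: [-3.4, 0.4, 5.6]
opening: 0.0137
gripper_force: 55.0
time_s: 16.48
position: [0.5769, 0.0224, 0.1399]
orientation: [0.488, 3.102, 0.0]
wrist_force: [-2.1, 0.8, 5.3]
opening: 0.0138
gripper_force: 55.0
time_s: 16.65
position: [0.5769, 0.0224, 0.1399]
orientation: [0.485, 3.103, 0.0]
wrist_force: [-2.2, 0.5, 5.6]
opening: 0.0136
gripper_force: 55.0
[-2.23283901  0.48429001  5.62731295] [ 0.17779905  0.38562567 -0.11116029]
tcp [0.5769 0.0224 0.1399] q6 -1.43 tool y yaw 1.261 tilt [0.0012 0.    ]
shift cm [ 0.02 -0.08 -0.01]
```

It is seated at 5.6 N, and the spring torque shows the ring is turning. On to half way.

```bash
python3 -m handwheel '{"angular":[[0,0,0.06],[0,0,0.06],[0,0,0.06],[0,0,0.06],[0,0,0.06]],"linear":[[-0.01,0,0],[-0.01,0,0],[-0.01,0,0],[-0.01,0,0],[-0.01,0,0]],"grip":[0,0,0,0,0]}'
python3 -m handwheel '{"angular":[[0,0,0.06],[0,0,0.06],[0,0,0.06],[0,0,0.05],[0,0,0]],"linear":[[0,0,0],[0,0,0],[0,0,0],[0,0,0],[0,0,0]],"grip":[0,0,0,0,0]}'
python3 -m handwheel '{"angular":[[0,0,0],[0,0,0],[0,0,0],[0,0,0],[0,0,0]],"linear":[[0,0,0],[0,0,0],[0,0,0],[0,0,0],[0,0,0]],"grip":[0,0,0,0,0]}'
python3 -m handwheel '{"angular":[[0,0,0],[0,0,0],[0,0,0],[0,0,0],[0,0,0]],"linear":[[0,0,0],[0,0,0],[0,0,0],[0,0,0],[0,0,0]],"grip":[0,0,0,0,0]}'
python3 - <<'E'
from h import *
s=r.sense();print(s["wrist_force"],s["ft_torque"]);to(.5765,.0217,.14)
p=cam("wrist");save(p,"w7.png"); a=pts(p); c=s["position"]
l=a[(np.hypot(a[:,0]-c[0],a[:,1]-c[1])<.06)&(a[:,2]>.131)&(a[:,2]<.142)]; print("rim",np.percentile(l,[.5,99.5],axis=0).round(4))
E
```

```text
time_s: 17.07
position: [0.5772, 0.0226, 0.1399]
orientation: [0.946, 2.995, 0.001]
wrist_force: [-1.9, 2.4, 5.7]
opening: 0.0136
gripper_force: 55.0
time_s: 17.48
position: [0.5774, 0.0227, 0.1399]
orientation: [1.282, 2.867, 0.002]
wrist_force: [-1.5, 2.5, 5.4]
opening: 0.0138
gripper_force: 55.0
time_s: 17.9
position: [0.5773, 0.0227, 0.1399]
orientation: [1.28, 2.868, 0.002]
wrist_force: [-1.5, 2.3, 5.7]
opening: 0.0138
gripper_force: 55.0
time_s: 18.32
position: [0.5773, 0.0227, 0.1399]
orientation: [1.28, 2.868, 0.002]
wrist_force: [-1.6, 3.6, 6.4]
opening: 0.0137
gripper_force: 55.0
[-1.60865512  3.57185055  6.41210859] [0.30294606 0.41381119 0.10169665]
tcp [0.5773 0.0227 0.1399] q6 -0.9 tool y yaw 0.731 tilt [0.0012 0.0008]
shift cm [-0.02 -0.13 -0.01]
rim [[ 0.5322 -0.0157  0.131 ]
 [ 0.6188  0.0677  0.1405]]
```

View pics/w7.png

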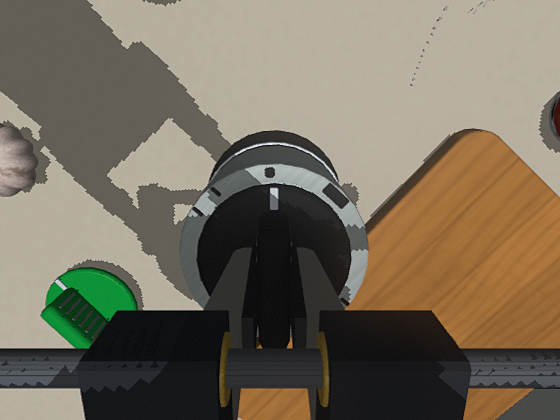

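The lid's white line, px (274,198), points at the round dot (270,172). The rim lies flat and the grip is held at 55 N. I hand in.

```bash
python3 -c "
from cell import r
print(r.finish_job())"
```

```text
the job is handed in; nothing more can be done
None
```

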